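# Square up a part on the rotary fixture and clamp the table

## Task

The machined bar lying on the round rotary table has to go to the measuring machine square to its fixture: with a finger, push on one of the table's four turning bars to turn the table until the workpiece lies parallel to the long sides of the black base plate, then push the clamp lever round to its stop to lock the table. The workpiece lies loose on the glass, so do not touch it and turn the table smoothly enough that it does not slide; leave the other things on the bench where they are.

Things in the scene. Friction and masses are not known exactly. Their poses are not given: they have to be found in the camera images.
- pallet: Black rectangular base plate, 240 (its x) x 400 (its y, the long sides) x 18 mm high, fixed; long sides roughly across the robot's front. Origin: centre of its underside, at bench height. The rotary table's axis is 60 mm along -y from there, the clamp pivot 150 mm along +y. A grey clamp housing, 44 mm wide, top 40 mm above the bench, runs along the plate's middle line from y = 45 to 190 mm.
- table_centre (a point): Centre of the rotary table's top face, on its vertical axis, 77 mm above the bench. The table is an aluminium disc 200 mm in diameter and 30 mm thick with a flat glass insert in its top; below it stand only a drum of 88 mm and a low foot of 92 mm radius.
- turntable (a joint): Angle of the rotary table about its vertical axis relative to the plate, rad, growing counterclockwise from above. It turns both ways (more than a full turn) against light friction of about 0.15 N m and stops at once where it is left. With the clamp lever at its stop a brake shoe holds the table.
- bar0 (a point): Point on the first of four equal horizontal turning bars that stick out radially from the table's rim, 90 degrees apart, and turn with it: steel rods 10 mm thick, axis 64 mm above the bench, bare from 103 to 150 mm from the table's axis, then a black ball 20 mm in diameter. The point lies on the rod's axis, 130 mm from the table's axis; its x axis points outward along the bar.
- bar1 (a point): The same point on the second bar, 90 degrees counterclockwise from the first seen from above.
- bar2 (a point): The same point on the third bar, in line with the first on the far side of the axis.
- bar3 (a point): The same point on the fourth bar, in line with the second on the far side of the axis.
- workpiece: Machined aluminium bar, 42 (its x) x 150 (its y, the long direction) x 14 mm, with two round bosses on top, 6 mm high, 30 mm in diameter, 45 mm either side of the middle; about 0.3 kg. It lies loose and flat on the glass near the table's centre and rides round with it. Either end may point either way. Origin: centre of its underside.
- clamp (a joint): Angle of the clamp lever about its vertical pivot, rad: 0 = open, the arm pointing along the plate's -x (to the robot's side); growing clockwise from above to 1.5 = locked against its stop, the arm pointing nearly along the plate's +y, away from the rotary table. Friction about 0.18 N m, slightly more near the end; it stays where it is left.
- clamp_knob (a point): Centre of the black ball (24 mm in diameter) at the end of the clamp lever's arm, 62 mm above the bench, 78 mm from the lever's pivot. The arm is a steel rod 12 mm in diameter at the same height.
- clamp_pivot (a point): Point on the vertical axis of the clamp lever, 62 mm above the bench at the arm's height; the round hub about it is 30 mm in diameter and reaches 73 mm above the bench.
- loupe: Bystander: black waisted hand loupe standing on the bench, 42 mm in diameter, 44 mm high. Origin at the centre of its underside.
- gauge_block: Bystander: small steel gauge block standing on the bench, 35 x 9 x 20 mm high. Origin at the centre of its underside.
- slot_block: Bystander: dark steel block with a slot across its top, 50 x 70 x 44 mm high. Origin at the centre of its underside.
- caliper: Bystander: vernier caliper lying flat on the bench, 210 mm long along its x, jaws to its -y, up to 9 mm high. Origin at the middle of its beam, at bench height.
There are look-alikes about, which are no part of the job. Of the things that look like the workpiece, the middle-sized one is meant.

How it is judged:
By the outcome, as a careful person would: the job done as asked, in the order asked, and still so for the second after the job is handed in, with the robot touching nothing.
It also fails if it takes over 54 s, if anything falls off the work surface, if the arm or the gripper's body presses on something with over 40 N, if the wrist force passes 120 N, or if a joint passes its speed limit or range.

## Robot

A 6-joint arm with a two-finger parallel gripper is mounted at the origin on the work surface. World frame = base frame: x ahead of the robot, y to its left, z up, the work surface at z = 0. Lengths are in mm, angles in rad, forces in N, time in s.
With the tool pointing down it reaches from about 350 to 725 mm from the base axis. Payload 4.3 kg.
Tool frame: the origin (TCP) lies where the fingers leave the gripper's body, on its centre line; the fingertips stand 73 mm ahead of it and the grasp point (between the pads) lies 54 mm ahead of it; z points along the fingers, y is the line along which they close (so a half turn about z gives the same grasp; the last joint's range is limited). The gripper opens to 85 mm and grips with 20 to 120 N. Pads are 22 mm wide; open, the fingers measure 114 mm over their backs; the gripper's body (76 mm by 85 mm) begins 54 mm behind the grasp point. The pads swing forward as they close: fully open they stand 13 mm farther back than shut.
Start: joints at [-1.381, 0.377, 0.081, 1.274, 0, 1.46], TCP at [169.824, -549.38, 303.929] pointing down, gripper open.
Joint ranges: [-2.72, 2.72], [-0.84, 1.66], [-1.02, 1.22], [-1.77, 2.12], [-1.37, 1.28], [-3.14, 3.14]. Speed limits (rad/s): [2.57, 2.57, 3.14, 3.14, 3.14, 3.14].

## Interface

Orientations are given as [roll, pitch, yaw] about the fixed x, y, z axes, in that order (R = Rz(yaw) Ry(pitch) Rx(roll)).
In Python, from cell import sensors, snapshot, calibration, env, models gives the robot as it stands.
- The arm moves only by the tool step_arm, never from a script. Its argument "targets" is a list of rows, each a list of 3 entries, a list of its own where there are three numbers: the opening, from 0 (shut) to 1 (fully open), then the shift along the world's x, y, z normalised to -1 to 1, where 1 is 0.3 m, then the turn, a rotation vector about the world's x, y, z normalised to -1 to 1, where 1 is 45 degrees. In form: [[grip, [x, y, z], [rx, ry, rz]], ...]. A call has 1 to 5 rows; each row is the pose to reach, as a shift and turn from the pose commanded when the call began; what a row does not reach only later rows make up. A row lasts 1/10 s, in which the tool goes at most 50 mm and 8.59 degrees, less where a joint would pass 70% of its speed; a pose out of reach is approached as far as the arm can. A call with a number of a shift or a turn outside -1 to 1 is refused whole. A call with a gripper value outside its range is refused whole. The fingers move at their own pace and stop on an object; "newtons" is the grip in N (left out, the last holds). Time passes only in rows, so rows that repeat a pose let the fingers close. It gives the time, the measured TCP pose, the force, the opening and the grip force at its end, in the units of the state.
- sensors.read_state(): the state, without advancing time (a new reading comes with each control period).
- snapshot(name): name is "scene" or "top" or "wrist"; returns (picture, depth): 400x640x3 uint8, red, green, blue; 400x640 float32, mm along the optical axis (not along the pixel's ray), 0 where there is no reading.
- calibration(name): a dict with "mtx" (3x3 intrinsics, pixels), "D" ([k1, k2, p1, p2, k3] as OpenCV has them; the pictures are not rectified), "rvec" (rotation vector, rad) and "tvec" (3), from world to camera coordinates, as OpenCV has them; the wrist camera has in their place "hand_eye" (4x4, takes a point from camera to tool coordinates, whose origin is the TCP and whose axes are the flange's). Camera axes: x right, y down, z forward; pixel columns grow to the right and rows downward; lengths in mm; the calibration is good to about 2 mm. A picture is of the moment at which its call begins: read the wrist's pose just before it. calibration takes no time and is no camera call.
- env.close_job(): hands the job in; it is judged then, once.
Trained networks look in the newest picture that a camera, given by its name, has taken for a name from the list of things; names that differ only in an ending like _2 or _b are one class to them, and where a whole thing is asked for, a point or a joint stands for the part that bears it (a point fixed in the world has none). Each returns a list of dicts, best first, with "conf" (0 to 1); they miss things now and then, are a little off and sometimes report something else, mostly with a low value. They report only what shows in the picture. A call takes as long as a camera call. They do not tell look-alikes from the thing itself.
- models.outline_of(thing, camera): "region" (400x640 bool, what is visible of it) and "uv" ([column, row] in pixels, amid what is visible of it).
- models.place_of(thing, camera): "uv" ([column, row] in pixels: a listed point, or the origin of a listed thing).
The state is a dict: "time_s": time; "joint_positions": joint angles; "qd": joint speeds; "tau": joint torques, N m; "eef_pos": TCP position; "ee_rot": TCP orientation; "contact_force": force on the tool from outside, world axes, zero at the start; "torque": the same for the moment, N m; "grip_width": finger opening in mm; "grip_force": force on a finger pad.
Only numpy, scipy, OpenCV 4.12 (cv2) and the standard library are available. Lean on these libraries where they do the work, as an engineer would, in place of code of your own. Each camera call takes 0.05 s, during which the arm holds its last target. There are 200 camera calls.

## Working session

There is one attempt and no reset: what is moved stays moved. The work goes in short steps, Python scripts to look and compute and a tool call to move; the robot and the scene stay as the last step left them, time stands still between calls to the robot, and variables do not carry over. Pictures are saved under pics/ and viewed, at most 10 in all, crops included, and the job is handed in when it is done.

Besides the shell and the picture viewer there is one more tool, called after "Emit:" as name(argument=value, ...), one argument or row to a line, values as JSON. step_arm: Moves the arm, as the interface text tells. Its arguments: {"type":"object","properties":{"targets":{"type":"array"},"newtons":{"type":"number"}},"required":["targets"]}

```bash
mkdir -p pics; ls; cat > h.py <<'E'
import numpy as np, cv2
from cell import sensors, snapshot, calibration, env, models
def ray(cam,uv,z):
    """pixels -> world points at height z (fixed cameras)"""
    c=calibration(cam); R=cv2.Rodrigues(np.array(c["rvec"],float))[0]; t=np.array(c["tvec"],float).ravel()
    p=cv2.undistortPoints(np.array(uv,float).reshape(-1,1,2),np.array(c["mtx"]),np.array(c["D"])).reshape(-1,2)
    d=np.c_[p,np.ones(len(p))]@R; o=-R.T@t
    return o+d*((z-o[2])/d[:,2])[:,None]
def proj(cam,P):
    c=calibration(cam)
    return cv2.projectPoints(np.array(P,float).reshape(-1,1,3),np.array(c["rvec"],float),np.array(c["tvec"],float),np.array(c["mtx"]),np.array(c["D"]))[0].reshape(-1,2)
E
python3 - <<'E'
from h import *
for n in ("scene","top"):
    im,d=snapshot(n); cv2.imwrite(f"pics/{n}0.png",im[:,:,::-1]); np.save(f"pics/{n}0.npy",d)
Z=dict(table_centre=77,bar0=64,bar1=64,bar2=64,bar3=64,clamp_knob=62,clamp_pivot=62,workpiece=77,pallet=0,loupe=0,slot_block=0,gauge_block=0,caliper=0)
for k,z in Z.items():
    for cam in ("top","scene"):
        for r in models.place_of(k,cam)[:3]:
            print(k,cam,round(r["conf"],2),np.round(r["uv"]),np.round(ray(cam,r["uv"],z)[0]))
s=sensors.read_state();print(s["time_s"],s["eef_pos"],s["ee_rot"])
E
```

```text
pics
table_centre top 0.85 [338. 196.] [587. -44.  77.]
table_centre top 0.64 [311. 162.] [691.  35.  77.]
table_centre scene 0.95 [307. 200.] [588. -44.  77.]
table_centre scene 0.6 [415. 201.] [487. 179.  77.]
bar0 top 0.9 [374. 167.] [ 679. -154.   64.]
bar0 top 0.88 [302. 223.] [513.  63.  64.]
bar0 top 0.75 [310. 161.] [700.  38.  64.]
bar0 scene 0.92 [365. 198.] [516.  69.  64.]
bar0 scene 0.89 [299. 165.] [ 483. -121.   64.]
bar0 scene 0.87 [253. 215.] [ 670. -139.   64.]
bar1 top 0.9 [374. 167.] [ 679. -154.   64.]
bar1 top 0.88 [302. 223.] [513.  63.  64.]
bar1 top 0.75 [310. 161.] [700.  38.  64.]
bar1 scene 0.92 [365. 198.] [516.  69.  64.]
bar1 scene 0.89 [299. 165.] [ 483. -121.   64.]
bar1 scene 0.87 [253. 215.] [ 670. -139.   64.]
bar2 top 0.9 [374. 167.] [ 679. -154.   64.]
bar2 top 0.88 [302. 223.] [513.  63.  64.]
bar2 top 0.75 [310. 161.] [700.  38.  64.]
bar2 scene 0.92 [365. 198.] [516.  69.  64.]
bar2 scene 0.89 [299. 165.] [ 483. -121.   64.]
bar2 scene 0.87 [253. 215.] [ 670. -139.   64.]
bar3 top 0.9 [374. 167.] [ 679. -154.   64.]
bar3 top 0.88 [302. 223.] [
[... 626 characters left out ...]
293.] [853. -49.  77.]
workpiece scene 0.72 [278. 131.] [ 399. -232.   77.]
pallet top 0.65 [316. 203.] [581.  24.   0.]
pallet top 0.21 [337. 198.] [599. -42.   0.]
pallet scene 0.66 [332. 225.] [574.  11.   0.]
loupe top 0.74 [281. 158.] [727. 133.   0.]
loupe scene 0.59 [349. 298.] [736. 126.   0.]
slot_block top 0.76 [408. 181.] [ 651. -265.    0.]
slot_block scene 0.69 [217. 214.] [ 665. -258.    0.]
gauge_block top 0.42 [226. 219.] [534. 301.   0.]
gauge_block top 0.27 [317. 203.] [581.  19.   0.]
gauge_block scene 0.66 [461. 252.] [522. 309.   0.]
caliper top 0.6 [342. 248.] [444. -57.   0.]
1.4 [ 169.82317249 -549.37882023  303.93939256] [3.14150309e+00 5.06208043e-05 2.99810516e-01]
```

```bash
python3 - <<'E'
import cv2
a=cv2.imread("pics/top0.png")[100:310,190:450];cv2.imwrite("pics/top0c.png",cv2.resize(a,None,fx=2.8,fy=2.8,interpolation=2))
a=cv2.imread("pics/scene0.png")[90:320,180:500];cv2.imwrite("pics/scene0c.png",cv2.resize(a,None,fx=2.5,fy=2.5,interpolation=2))
E
```

```text
(no output)
```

View pics/top0c.png

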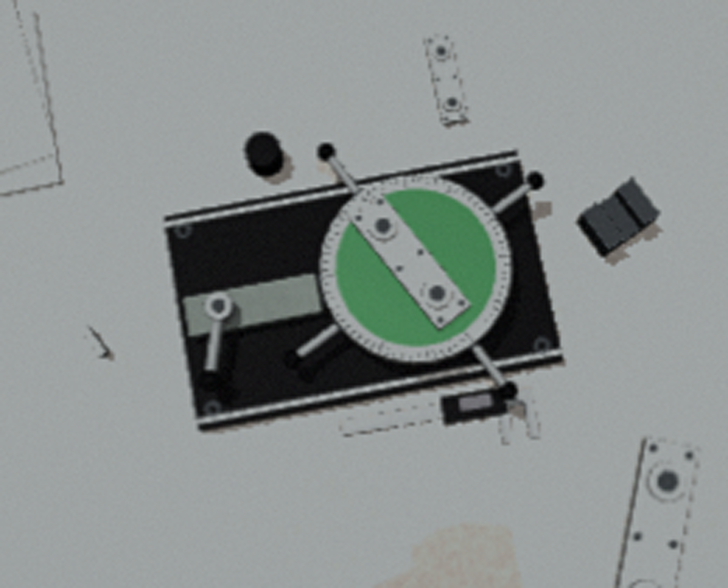

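View pics/scene0c.png

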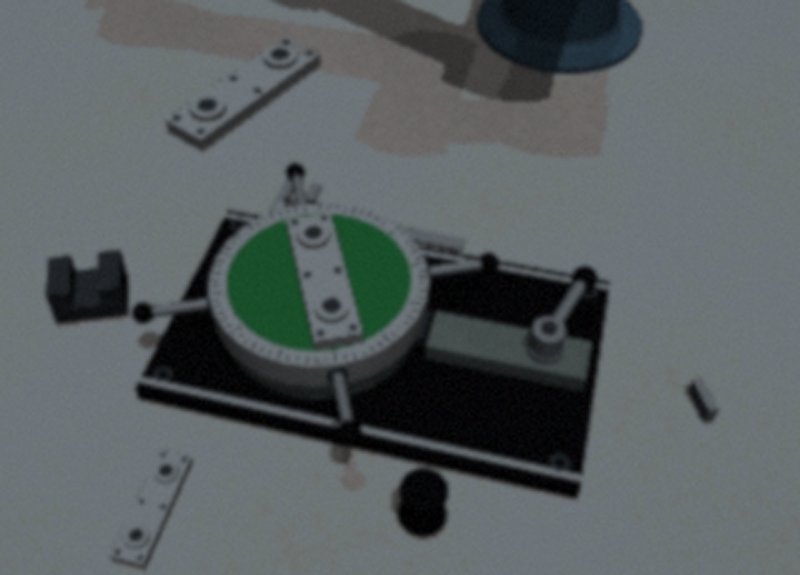

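The top crop shows the workpiece on the green glass: its bosses are at about (383,226) and (437,293), running up-left to down-right. The clamp lever is open at lower left, with its pivot at (218,306) and knob at (211,380). The scene view agrees. The larger and smaller look-alike bars lie on the bench. Next I'll measure the angles.

```bash
cat >> h.py <<'E'
def rect_ang(pts):
    (c,s,a)=cv2.minAreaRect(pts.astype(np.float32)); b=cv2.boxPoints((c,s,a))
    e=[b[1]-b[0],b[2]-b[1]]; l=max(e,key=np.linalg.norm)
    return np.round(c,1),np.round(sorted(s),1),round(np.degrees(np.arctan2(l[1],l[0]))%180,2)
def fixed_angles(cams=("top","scene")):
    for cam in cams:
        snapshot(cam)
        for k,z in (("pallet",18),("workpiece",91)):
            for r in models.outline_of(k,cam)[:4]:
                ct=max(cv2.findContours(r["region"].astype(np.uint8),0,1)[0],key=len).reshape(-1,2)
                print(cam,k,round(r["conf"],2),np.round(r["uv"]),*rect_ang(ray(cam,ct,z)[:,:2]))
E
python3 - <<'E'
from h import *
fixed_angles()
import math
for cam,B in (("top",[(374,167),(302,223)]),("scene",[(365,198),(299,165),(253,215)])):
    for b in B:
        p=ray(cam,b,64)[0][:2]-(587.5,-44); print(cam,np.hypot(*p),np.degrees(np.arctan2(p[1],p[0])))
for cam in ("top","scene"):
    for r in models.place_of("bar0",cam): print(cam,r["conf"],np.round(r["uv"],1),np.round(ray(cam,r["uv"],64)[0],1))
E
```

```text
top pallet 0.74 [343. 190.] [602.9 -44.3] [252.2 257.5] 171.53
top pallet 0.71 [313. 205.] [595.3  14.1] [299.4 419.3] 95.87
top workpiece 0.94 [339. 190.] [595.4 -37. ] [ 42.9 151.2] 38.44
top workpiece 0.79 [348. 130.] [792.9 -77.6] [30.5 99.5] 9.83
top workpiece 0.71 [424. 295.] [ 307.3 -276.9] [ 60.6 200.8] 168.05
top workpiece 0.26 [344. 193.] [587.4 -42.4] [239.  240.1] 171.48
scene pallet 0.57 [337. 228.] [551.3  -5.1] [330.  435.6] 99.17
scene pallet 0.51 [298. 209.] [555.8 -62.3] [263.  263.1] 171.32
scene workpiece 0.96 [278. 127.] [ 393.9 -230.4] [ 73.  205.7] 169.11
scene workpiece 0.82 [242. 292.] [855.7 -40.3] [30.7 94.4] 9.3
scene workpiece 0.67 [310. 204.] [600.2 -31.8] [ 43.9 159.4] 37.66
scene workpiece 0.54 [299. 208.] [612.  -29.1] [237.5 239. ] 171.37
top 141.86117749825814 -50.045740481727044
top 130.39732147246212 125.42577281465711
scene 134.06207091850337 122.11915180870906
scene 131.6328545063538 -143.37138053612657
scene 125.73739138846308 -48.48502487181473
top 0.85 [365.9 224.7] [ 505.1 -124.1   64. ]
top 0.59 [309.3 161. ] [699.   40.8  64. ]
top 0.59 [302.  221.3] [516.9  62.3  64. ]
top 0.59 [373.1 166.9] [ 678.9 -150.1   64. ]
scene 0.98 [248.9 210.9] [ 664.5 -153.2   64. ]
scene 0.89 [364.2 198. ] [517.   67.9  64. ]
scene 0.74 [296.5 167. ] [ 491.  -124.7   64. ]
scene 0.57 [318.8 252.3] [698.4  40.1  64. ]
```

Emit:
step_arm(
  targets=[
    [0,[0.16,0.26,0],[0,0,0.05]],
    [0,[0.32,0.51,0],[0,0,0.15]],
    [0,[0.32,0.51,0],[0,0,0.15]],
    [0,[0.32,0.51,0],[0,0,0.15]],
  ],
)

```text
time_s: 2.2
eef_pos: [266.8, -393.5, 304.0]
ee_rot: [-3.141, -0.001, 0.419]
contact_force: [-0.8, -0.1, 1.2]
grip_width: 28.1
grip_force: 0.0
```

Emit:
step_arm(
  targets=[
    [0,[0.16,0.26,0],[0,0,0.05]],
    [0,[0.32,0.51,0],[0,0,0.15]],
    [0,[0.32,0.51,0],[0,0,0.15]],
    [0,[0.32,0.51,0],[0,0,0.15]],
  ],
)

```text
time_s: 2.6
eef_pos: [362.7, -240.6, 304.2]
ee_rot: [3.141, -0.001, 0.538]
contact_force: [0.1, -0.3, -0.4]
grip_width: 0.0
grip_force: 0.0
```

Emit:
step_arm(
  targets=[
    [0,[0.16,0.26,0],[0,0,0.05]],
    [0,[0.32,0.51,0],[0,0,0.15]],
    [0,[0.32,0.51,0],[0,0,0.15]],
    [0,[0.32,0.51,0],[0,0,0.15]],
    [0,[0.32,0.51,0],[0,0,0.15]],
  ],
)

```text
time_s: 3.1
eef_pos: [459.3, -87.5, 304.0]
ee_rot: [3.141, -0.001, 0.659]
contact_force: [0.4, -0.1, -0.4]
grip_width: 0.0
grip_force: 0.0
```

```bash
cat >> h.py <<'E'
from scipy.spatial.transform import Rotation as Ro
def wpose():
    s=sensors.read_state(); R=Ro.from_euler("xyz",s["ee_rot"]).as_matrix(); H=np.array(calibration("wrist")["hand_eye"],float)
    T=np.eye(4);T[:3,:3]=R;T[:3,3]=s["eef_pos"]; return T@H
def wray(T,uv,z):
    c=calibration("wrist")
    p=cv2.undistortPoints(np.array(uv,float).reshape(-1,1,2),np.array(c["mtx"]),np.array(c["D"])).reshape(-1,2)
    d=np.c_[p,np.ones(len(p))]@T[:3,:3].T; o=T[:3,3]
    return o+d*((z-o[2])/d[:,2])[:,None]
E
python3 - <<'E'
from h import *
s=sensors.read_state();print(s["time_s"],s["eef_pos"],s["ee_rot"],s["contact_force"],s["grip_width"],s["joint_positions"])
T=wpose();print(np.round(T,3))
im,d=snapshot("wrist");cv2.imwrite("pics/w1.png",im[:,:,::-1]);np.save("pics/w1.npy",d);np.save("pics/w1T.npy",T)
E
```

```text
3.1 [459.33610418 -87.46856373 304.00434424] [ 3.14145324e+00 -1.31432074e-03  6.59055219e-01] [ 0.42632808 -0.14555641 -0.4176125 ] 0.02913597166519247 [-3.24485605e-01  1.59411876e-01 -2.11016824e-01  1.19952334e+00
  1.01688178e-03  2.15805235e+00]
[[ 6.13000e-01 -7.53000e-01 -2.40000e-01  5.21519e+02]
 [-7.90000e-01 -5.84000e-01 -1.86000e-01 -3.88630e+01]
 [ 0.00000e+00  3.03000e-01 -9.53000e-01  3.73066e+02]
 [ 0.00000e+00  0.00000e+00  0.00000e+00  1.00000e+00]]
```

View pics/w1.png

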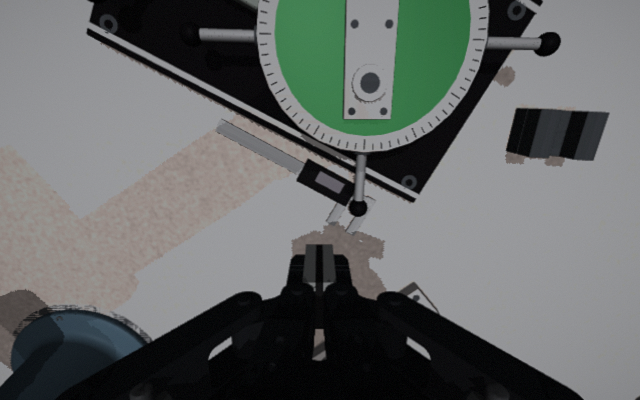

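The wrist view shows the near turning bar from (361,155) to its ball at (359,208). The workpiece's near end is at (344..391,118), and the plate's near long edge with its white strip runs from (88,35) to (415,200). I'll fit those lines.

```bash
cat >> h.py <<'E'
def segs(img,rayf,minlen=38,box=None):
    g=cv2.cvtColor(img,cv2.COLOR_RGB2GRAY)
    for l in cv2.createLineSegmentDetector().detect(g)[0].reshape(-1,2,2):
        if np.linalg.norm(l[1]-l[0])<minlen or (box and not(box[0]<l[:,0].mean()<box[2] and box[1]<l[:,1].mean()<box[3])): continue
        o=[]
        for z in (18,64,91):
            w=rayf(l,z)[:,:2]; e=w[1]-w[0]; n=np.array([-e[1],e[0]])/np.linalg.norm(e)
            o.append(f"z{z}:{np.degrees(np.arctan2(e[1],e[0]))%180:.1f}")
        print(np.round(l.ravel()).astype(int),o)
E
python3 - <<'E'
from h import *
T=np.load("pics/w1T.npy");im=cv2.imread("pics/w1.png")[:,:,::-1].copy()
segs(im,lambda l,z:wray(T,l,z),box=(70,0,560,230))
print("top");im=cv2.imread("pics/top0.png")[:,:,::-1].copy()
segs(im,lambda l,z:ray("top",l,z),30,box=(230,140,400,260))
print(wray(T,[(361,158),(359,200),(359,208)],64), wray(T,[(190,33),(255,35),(488,44),(549,44)],64))
E
```

```text
[356 161 110  33] ['z18:100.4', 'z64:100.4', 'z91:100.4']
[ 87  27 355 167] ['z18:100.4', 'z64:100.4', 'z91:100.4']
[308 158 354 183] ['z18:98.8', 'z64:98.8', 'z91:98.8']
[419 194 365 166] ['z18:100.4', 'z64:100.4', 'z91:100.4']
[365 172 416 198] ['z18:100.5', 'z64:100.5', 'z91:100.5']
[505 150 515 108] ['z18:34.4', 'z64:34.4', 'z91:34.4']
[344 206 295 180] ['z18:99.2', 'z64:99.2', 'z91:99.2']
[354 173  85  34] ['z18:100.4', 'z64:100.4', 'z91:100.4']
[512  48 418 194] ['z18:10.5', 'z64:10.5', 'z91:10.5']
[451 114 475  78] ['z18:8.1', 'z64:8.1', 'z91:8.1']
[409 202 364 178] ['z18:100.4', 'z64:100.4', 'z91:100.4']
[254  30 201  28] ['z18:126.1', 'z64:126.1', 'z91:126.1']
[529  38 489  36] ['z18:125.2', 'z64:125.2', 'z91:125.2']
[358 153 355 198] ['z18:36.7', 'z64:36.7', 'z91:36.7']
[347   1 344 117] ['z18:37.8', 'z64:37.8', 'z91:37.8']
[344 118 389 118] ['z18:127.6', 'z64:127.6', 'z91:127.6']
[487  46 539  46] ['z18:127.9', 'z64:127.9', 'z91:127.9']
[470  39 456  79] ['z18:24.6', 'z64:24.6', 'z91:24.6']
[390 117 398   1] ['z18:37.7', 'z64:37.7', 'z91:37.7']
[222 117 303 161] ['z18:99.0
[... 612 characters left out ...]
] ['z18:100.5', 'z64:100.5', 'z91:100.5']
[314 164 373 153] ['z18:100.4', 'z64:100.4', 'z91:100.4']
[248 176 308 165] ['z18:100.4', 'z64:100.4', 'z91:100.4']
[270 217 303 211] ['z18:101.3', 'z64:101.3', 'z91:101.3']
[312 167 251 178] ['z18:100.4', 'z64:100.4', 'z91:100.4']
[317 180 345 215] ['z18:37.7', 'z64:37.7', 'z91:37.7']
[357 208 328 171] ['z18:37.9', 'z64:37.9', 'z91:37.9']
[[ 505.25664254 -105.10516849   64.        ]
 [ 470.05164467 -132.06612504   64.        ]
 [ 463.24231828 -137.78700431   64.        ]] [[ 497.36537517   88.05085528   64.        ]
 [ 531.6899123    41.40642369   64.        ]
 [ 654.16665949 -128.89503556   64.        ]
 [ 687.40096356 -172.21526835   64.        ]]
```

Emit:
step_arm(
  targets=[
    [0,[0.034,-0.016,-0.15],[0,0,0]],
    [0,[0.034,-0.016,-0.31],[0,0,0]],
    [0,[0.034,-0.016,-0.47],[0,0,-0.025]],
    [0,[0.034,-0.016,-0.603],[0,0,-0.025]],
    [0,[0.034,-0.016,-0.603],[0,0,-0.025]],
  ],
)

```text
time_s: 3.65
eef_pos: [463.1, -94.9, 118.4]
ee_rot: [-3.133, 0.007, 0.632]
contact_force: [-1.0, 0.3, -0.5]
grip_width: -0.1
grip_force: 0.0
```

Emit:
step_arm(
  targets=[
    [0,[0.005,-0.007,0],[0,0,0]],
    [0,[0.01,-0.0135,0],[0,0,0]],
    [0,[0.015,-0.02,0],[0,0,0]],
    [0,[0.02,-0.027,0],[0,0,0]],
  ],
)

```text
time_s: 4.05
eef_pos: [475.7, -104.1, 124.9]
ee_rot: [3.138, -0.002, 0.633]
contact_force: [0.2, -0.2, 0.5]
grip_width: -0.1
grip_force: 0.0
```

```bash
python3 - <<'E'
from h import *
s=sensors.read_state();print(s["time_s"],s["eef_pos"],s["ee_rot"],s["contact_force"])
T=wpose();im,d=snapshot("wrist");cv2.imwrite("pics/w2.png",im[:,:,::-1])
segs(im,lambda l,z:wray(T,l,z),40,box=(150,0,560,330))
E
```

```text
4.05 [ 475.67307719 -104.13702561  124.9454502 ] [ 3.13815277e+00 -2.17542352e-03  6.33406241e-01] [ 0.24574407 -0.17405826  0.50856388]
[463 205 506 183] ['z18:157.0', 'z64:157.0', 'z91:157.0']
[287 271 242 251] ['z18:99.3', 'z64:99.3', 'z91:99.3']
[262 210 316 235] ['z18:99.0', 'z64:99.0', 'z91:99.0']
[369 238 462 280] ['z18:100.4', 'z64:100.4', 'z91:100.4']
[559 145 468 272] ['z18:10.4', 'z64:10.4', 'z91:10.4']
[364 223 418 218] ['z18:132.5', 'z64:132.5', 'z91:132.5']
[440 260 373 229] ['z18:100.4', 'z64:100.4', 'z91:100.4']
[419 218 462 204] ['z18:145.5', 'z64:145.5', 'z91:145.5']
[349 237 290 212] ['z18:101.6', 'z64:101.6', 'z91:101.6']
[456 286 369 247] ['z18:100.2', 'z64:100.2', 'z91:100.2']
[528 170 559 144] ['z18:172.8', 'z64:172.8', 'z91:172.8']
[242 250 262 210] ['z18:9.0', 'z64:9.0', 'z91:9.0']
[254 220  91 145] ['z18:99.0', 'z64:99.0', 'z91:99.0']
[322 246 322 289] ['z18:36.9', 'z64:36.9', 'z91:36.9']
[312 153 431 150] ['z18:127.5', 'z64:127.5', 'z91:127.5']
[315 288 316 246] ['z18:35.8', 'z64:35.8', 'z91:35.8']
[422 181 382 187] ['z18:135.3', 'z64:135.3', 'z91:135.3']
[432 148 446   1] ['z18:37.7', 'z64:37.7', 'z91:37.7']
[462 167 421 180] ['z18:146.1', 'z64:146.1', 'z91:146.1']
[531 122 491 151] ['z18:165.7', 'z64:165.7', 'z91:165.7']
[188 102 158  61] ['z18:68.0', 'z64:68.0', 'z91:68.0']
[251 156 209 124] ['z18:87.3', 'z64:87.3', 'z91:87.3']
[305   1 311 152] ['z18:37.8', 'z64:37.8', 'z91:37.8']
[244 240  82 167] ['z18:99.3', 'z64:99.3', 'z91:99.3']
```

View pics/w2.png

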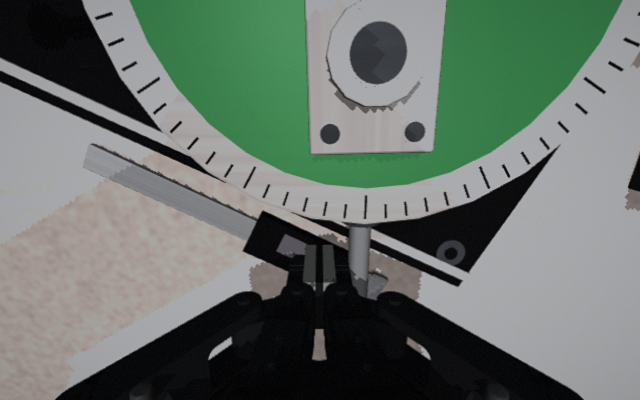

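The fingers stand just left of the near bar, with the rod at (350..369, 225..290). The workpiece is undisturbed at 37.7° and the plate is at 100.4°, so the table must turn +62.7°. Next I'll work out the arc.

```bash
cat > arc.py <<'E'
import numpy as np,sys
def arc(p,calls,C=(590.,-43.)):
    r=np.array(p)-C; R=np.hypot(*r); a=np.arctan2(r[1],r[0]); print("R",R,np.degrees(a))
    for inc in calls:
        a0=a;rows=[];yaw=0
        for d in inc:
            a+=np.radians(d);yaw+=d
            rows.append([0,[round(R*(np.cos(a)-np.cos(a0))/300,3),round(R*(np.sin(a)-np.sin(a0))/300,3),0],[0,0,round(yaw/45,3)]])
        print(rows)
E
python3 -c "
from arc import arc
arc((475.7,-104.1),[[1,1.5,2,2.5,3],[3]*5,[3]*5,[3,2.5,2.5,2,2],[1.5,1.5,1,1,.5]])"
```

```text
R 129.6059412218437 -151.87290356905194
[[0, [np.float64(0.004), np.float64(-0.007), 0], [0, 0, 0.022]], [0, [np.float64(0.009), np.float64(-0.016), 0], [0, 0, 0.056]], [0, [np.float64(0.017), np.float64(-0.029), 0], [0, 0, 0.1]], [0, [np.float64(0.028), np.float64(-0.045), 0], [0, 0, 0.156]], [0, [np.float64(0.041), np.float64(-0.063), 0], [0, 0, 0.222]]]
[[0, [np.float64(0.014), np.float64(-0.017), 0], [0, 0, 0.067]], [0, [np.float64(0.03), np.float64(-0.034), 0], [0, 0, 0.133]], [0, [np.float64(0.046), np.float64(-0.05), 0], [0, 0, 0.2]], [0, [np.float64(0.063), np.float64(-0.065), 0], [0, 0, 0.267]], [0, [np.float64(0.081), np.float64(-0.079), 0], [0, 0, 0.333]]]
[[0, [np.float64(0.018), np.float64(-0.013), 0], [0, 0, 0.067]], [0, [np.float64(0.038), np.float64(-0.025), 0], [0, 0, 0.133]], [0, [np.float64(0.057), np.float64(-0.036), 0], [0, 0, 0.2]], [0, [np.float64(0.078), np.float64(-0.046), 0], [0, 0, 0.267]], [0, [np.float64(0.098), np.float64(-0.055), 0], [0, 0, 0.333]]]
[[0, [np.float64(0.021), np.float64(-0.008), 0], [0, 0, 0.067]], [0, [np.float64(0.039), np.float64(-0.014), 0], [0, 0, 0.122]], [0, [np.float64(0.057), np.float64(-0.018), 0], [0, 0, 0.178]], [0, [np.float64(0.072), np.float64(-0.022), 0], [0, 0, 0.222]], [0, [np.float64(0.087), np.float64(-0.025), 0], [0, 0, 0.267]]]
[[0, [np.float64(0.011), np.float64(-0.002), 0], [0, 0, 0.033]], [0, [np.float64(0.022), np.float64(-0.003), 0], [0, 0, 0.067]], [0, [np.float64(0.03), np.float64(-0.004), 0], [0, 0, 0.089]], [0, [np.float64(0.037), np.float64(-0.005), 0], [0, 0, 0.111]], [0, [np.float64(0.041), np.float64(-0.005), 0], [0, 0, 0.122]]]
```

Emit:
step_arm(
  targets=[
    [0,[0.004,-0.007,0],[0,0,0.022]],
    [0,[0.009,-0.016,0],[0,0,0.056]],
    [0,[0.017,-0.029,0],[0,0,0.1]],
    [0,[0.028,-0.045,0],[0,0,0.156]],
    [0,[0.041,-0.063,0],[0,0,0.222]],
  ],
)

```text
time_s: 4.6
eef_pos: [485.9, -122.0, 123.1]
ee_rot: [-3.14, 0.0, 0.811]
contact_force: [-1.4, 0.8, 1.8]
grip_width: -0.1
grip_force: 0.7
```

Emit:
step_arm(
  targets=[
    [0,[0.014,-0.017,0],[0,0,0.067]],
    [0,[0.03,-0.034,0],[0,0,0.133]],
    [0,[0.046,-0.05,0],[0,0,0.2]],
    [0,[0.063,-0.065,0],[0,0,0.267]],
    [0,[0.081,-0.079,0],[0,0,0.333]],
  ],
)

```text
time_s: 5.1
eef_pos: [510.0, -146.0, 122.9]
ee_rot: [-3.14, 0.001, 1.072]
contact_force: [-1.0, -0.1, 1.0]
grip_width: 0.1
grip_force: 0.7
```

```bash
cat >> h.py <<'E'
def wp(name):
    s=sensors.read_state();print(s["time_s"],np.round(s["eef_pos"],1),np.round(s["ee_rot"],3),np.round(s["contact_force"],1))
    T=wpose();im,d=snapshot("wrist");cv2.imwrite(f"pics/{name}.png",im[:,:,::-1]);np.save(f"pics/{name}T.npy",T)
    r=models.outline_of("workpiece","wrist")
    for q in r[:2]:
        print("wp",round(q["conf"],2),q["uv"])
        m=q["region"].astype(np.uint8); x,y,w,h=cv2.boundingRect(m)
    segs(im,lambda l,z:wray(T,l,z),60,box=(100,0,600,330))
E
python3 - <<'E'
from h import *
wp("w3")
E
```

```text
5.1 [ 510.  -146.   122.9] [-3.140e+00  1.000e-03  1.072e+00] [-1.  -0.1  1. ]
wp 0.89 [378.0, 74.4]
wp 0.23 [312.1, 95.8]
[477 205 535 176] ['z18:2.0', 'z64:2.0', 'z91:2.0']
[639 111 367 292] ['z18:10.4', 'z64:10.4', 'z91:10.4']
[191 156 264 237] ['z18:99.0', 'z64:99.0', 'z91:99.0']
[295 254 222 176] ['z18:100.7', 'z64:100.7', 'z91:100.7']
[228 267 152 188] ['z18:99.1', 'z64:99.1', 'z91:99.1']
[535 175 587 135] ['z18:14.8', 'z64:14.8', 'z91:14.8']
[567 323 521 281] ['z18:110.8', 'z64:110.8', 'z91:110.8']
[520 279 567 222] ['z18:34.4', 'z64:34.4', 'z91:34.4']
[178 163  29   1] ['z18:99.0', 'z64:99.0', 'z91:99.0']
[439 151 458   0] ['z18:61.2', 'z64:61.2', 'z91:61.2']
[367 289 372 228] ['z18:60.3', 'z64:60.3', 'z91:60.3']
[314   1 315 151] ['z18:61.4', 'z64:61.4', 'z91:61.4']
[185  91 149  32] ['z18:89.0', 'z64:89.0', 'z91:89.0']
[317 152 438 152] ['z18:151.4', 'z64:151.4', 'z91:151.4']
[614  45 576  93] ['z18:31.8', 'z64:31.8', 'z91:31.8']
[160 178 102 119] ['z18:99.4', 'z64:99.4', 'z91:99.4']
[627 254 567 319] ['z18:34.4', 'z64:34.4', 'z91:34.4']
[543 297 593 238] ['z18:34.5', 'z64:34.5', 'z91:34.5']
[591 237 541 295] ['z18:34.3', 'z64:34.3', 'z91:34.3']
```

Emit:
step_arm(
  targets=[
    [0,[0.018,-0.013,0],[0,0,0.067]],
    [0,[0.038,-0.025,0],[0,0,0.133]],
    [0,[0.057,-0.036,0],[0,0,0.2]],
    [0,[0.078,-0.046,0],[0,0,0.267]],
    [0,[0.098,-0.055,0],[0,0,0.333]],
  ],
)

```text
time_s: 5.7
eef_pos: [539.3, -162.4, 122.8]
ee_rot: [-3.14, 0.001, 1.332]
contact_force: [-1.2, -0.9, 0.3]
grip_width: -0.1
grip_force: 0.7
```

Emit:
step_arm(
  targets=[
    [0,[0.021,-0.008,0],[0,0,0.067]],
    [0,[0.039,-0.014,0],[0,0,0.122]],
    [0,[0.057,-0.018,0],[0,0,0.178]],
    [0,[0.072,-0.022,0],[0,0,0.222]],
    [0,[0.087,-0.025,0],[0,0,0.267]],
  ],
)

```text
time_s: 6.2
eef_pos: [565.5, -170.0, 122.8]
ee_rot: [-3.14, 0.001, 1.541]
contact_force: [-1.3, -1.3, 0.4]
grip_width: 0.1
grip_force: 0.7
```

Emit:
step_arm(
  targets=[
    [0,[0.011,-0.002,0],[0,0,0.033]],
    [0,[0.022,-0.003,0],[0,0,0.067]],
    [0,[0.03,-0.004,0],[0,0,0.089]],
    [0,[0.037,-0.005,0],[0,0,0.111]],
    [0,[0.041,-0.005,0],[0,0,0.122]],
  ],
)

```text
time_s: 6.7
eef_pos: [578.5, -171.3, 123.0]
ee_rot: [-3.142, -0.0, 1.637]
contact_force: [-2.1, -1.2, 0.1]
grip_width: -0.1
grip_force: 0.6
```

```bash
python3 - <<'E'
from h import *
wp("w4")
E
```

```text
6.7 [ 578.5 -171.3  123. ] [-3.142 -0.     1.637] [-2.1 -1.2  0.1]
wp 0.88 [379.5, 76.9]
wp 0.56 [39.2, 363.8]
[555 232 371 251] ['z18:10.4', 'z64:10.4', 'z91:10.4']
[136  95 154 162] ['z18:99.4', 'z64:99.4', 'z91:99.4']
[566 230 578 144] ['z18:100.4', 'z64:100.4', 'z91:100.4']
[192 269 151 118] ['z18:100.5', 'z64:100.5', 'z91:100.5']
[587 138 574 228] ['z18:100.4', 'z64:100.4', 'z91:100.4']
[165 135 200 267] ['z18:100.4', 'z64:100.4', 'z91:100.4']
[201 231 180 149] ['z18:100.5', 'z64:100.5', 'z91:100.5']
[ 93  18 121  77] ['z18:111.6', 'z64:111.6', 'z91:111.6']
[289 259 210 268] ['z18:10.5', 'z64:10.5', 'z91:10.5']
[131 138 114  78] ['z18:99.0', 'z64:99.0', 'z91:99.0']
[316 159 436 158] ['z18:3.9', 'z64:3.9', 'z91:3.9']
[614  45 573  98] ['z18:64.7', 'z64:64.7', 'z91:64.7']
[437 157 456   1] ['z18:93.9', 'z64:93.9', 'z91:93.9']
[312   1 314 157] ['z18:94.1', 'z64:94.1', 'z91:94.1']
```

```bash
python3 -c "
from arc import arc
arc((578.5,-171.3),[[1.5,1.5,1.5,1.2,.6]])"
```

```text
R 128.81436255324948 -95.12194342270371
[[0, [np.float64(0.011), np.float64(-0.001), 0], [0, 0, 0.033]], [0, [np.float64(0.022), np.float64(-0.001), 0], [0, 0, 0.067]], [0, [np.float64(0.034), np.float64(-0.002), 0], [0, 0, 0.1]], [0, [np.float64(0.043), np.float64(-0.002), 0], [0, 0, 0.127]], [0, [np.float64(0.047), np.float64(-0.002), 0], [0, 0, 0.14]]]
```

Emit:
step_arm(
  targets=[
    [0,[0.011,-0.001,0],[0,0,0.033]],
    [0,[0.022,-0.001,0],[0,0,0.067]],
    [0,[0.034,-0.002,0],[0,0,0.1]],
    [0,[0.043,-0.002,0],[0,0,0.127]],
    [0,[0.047,-0.002,0],[0,0,0.14]],
  ],
)

```text
time_s: 7.3
eef_pos: [593.0, -171.9, 123.0]
ee_rot: [3.141, -0.0, 1.748]
contact_force: [-0.9, -0.6, 0.4]
grip_width: -0.2
grip_force: 0.6
```

Emit:
step_arm(
  targets=[
    [0,[0,0,0],[0,0,0]],
    [0,[0,0,0],[0,0,0]],
  ],
)

```text
time_s: 7.5
eef_pos: [592.9, -172.0, 123.2]
ee_rot: [3.141, 0.0, 1.747]
contact_force: [-0.5, -0.5, -0.6]
grip_width: 0.2
grip_force: 0.0
```

```bash
python3 - <<'E'
from h import *
wp("w5")
E
```

```text
7.5 [ 592.9 -172.   123.2] [3.141 0.    1.747] [-0.5 -0.5 -0.6]
wp 0.8 [376.4, 77.0]
wp 0.78 [630.7, 156.2]
[149 115 172 251] ['z18:100.5', 'z64:100.5', 'z91:100.5']
[164 251 137 100] ['z18:100.5', 'z64:100.5', 'z91:100.5']
[524 250 369 251] ['z18:10.5', 'z64:10.5', 'z91:10.5']
[302 221 365 230] ['z18:1.8', 'z64:1.8', 'z91:1.8']
[536 250 558 158] ['z18:100.4', 'z64:100.4', 'z91:100.4']
[178 225 164 135] ['z18:100.5', 'z64:100.5', 'z91:100.5']
[567 153 544 249] ['z18:100.4', 'z64:100.4', 'z91:100.4']
[470 211 533 179] ['z18:41.2', 'z64:41.2', 'z91:41.2']
[ 83   1 125  85] ['z18:118.7', 'z64:118.7', 'z91:118.7']
[164 134 211 177] ['z18:143.7', 'z64:143.7', 'z91:143.7']
[304 251 183 252] ['z18:10.6', 'z64:10.6', 'z91:10.6']
[113 112 102  48] ['z18:99.1', 'z64:99.1', 'z91:99.1']
[314 159 436 158] ['z18:10.4', 'z64:10.4', 'z91:10.4']
[312   1 314 158] ['z18:100.5', 'z64:100.5', 'z91:100.5']
[437 157 455   1] ['z18:100.4', 'z64:100.4', 'z91:100.4']
```

The workpiece is at 100.45° and the plate at 100.4°, so they are parallel. Now I'll back off, lift, and go to the clamp.

Emit:
step_arm(
  targets=[
    [0,[-0.02,0.003,0],[0,0,0]],
    [0,[-0.045,0.006,0],[0,0,0]],
    [0,[-0.045,0.006,0.15],[0,0,0]],
    [0,[-0.045,0.006,0.3],[0,0,0]],
    [0,[-0.045,0.006,0.45],[0,0,0]],
  ],
)

```text
time_s: 8.1
eef_pos: [577.7, -169.8, 259.2]
ee_rot: [-3.14, -0.001, 1.746]
contact_force: [0.7, -0.8, 0.1]
grip_width: -0.1
grip_force: 0.0
```

Emit:
step_arm(
  targets=[
    [0,[-0.05,0.13,0],[0,0,0.17]],
    [0,[-0.09,0.28,0],[0,0,0.35]],
    [0,[-0.13,0.42,0],[0,0,0.53]],
    [0,[-0.14,0.5,0],[0,0,0.7]],
    [0,[-0.14,0.5,0],[0,0,0.78]],
  ],
)

```text
time_s: 8.6
eef_pos: [535.1, -17.1, 258.1]
ee_rot: [3.141, -0.001, 2.367]
contact_force: [-0.2, -0.4, 0.1]
grip_width: 0.1
grip_force: 0.0
```

Emit:
step_arm(
  targets=[
    [0,[-0.05,0.13,0],[0,0,0.17]],
    [0,[-0.09,0.28,0],[0,0,0.35]],
    [0,[-0.13,0.42,0],[0,0,0.53]],
    [0,[-0.13,0.5,0],[0,0,0.7]],
    [0,[-0.13,0.5,0],[0,0,0.78]],
  ],
)

```text
time_s: 9.1
eef_pos: [496.6, 132.5, 258.0]
ee_rot: [3.141, -0.0, 2.98]
contact_force: [-1.2, 0.1, -0.6]
grip_width: 0.1
grip_force: 0.0
```

```bash
python3 - <<'E'
from h import *
s=sensors.read_state();print(s["time_s"],np.round(s["eef_pos"],1),np.round(s["ee_rot"],3))
T=wpose();im,d=snapshot("wrist");cv2.imwrite("pics/w6.png",im[:,:,::-1]);np.save("pics/w6T.npy",T)
for k in("clamp_knob","clamp_pivot"):
    for q in models.place_of(k,"wrist")[:2]: print(k,round(q["conf"],2),np.round(q["uv"],1),np.round(wray(T,q["uv"],62)[0],1))
segs(im,lambda l,z:wray(T,l,z),40)
E
```

```text
9.1 [496.6 132.5 258. ] [ 3.141 -0.     2.98 ]
clamp_pivot 0.57 [359.6 248. ] [556.5 163.1  62. ]
clamp_pivot 0.31 [ 92.6 190.5] [462.1 -64.2  62. ]
[370 108 108 204] ['z18:100.4', 'z64:100.4', 'z91:100.4']
[312 136 349 122] ['z18:100.9', 'z64:100.9', 'z91:100.9']
[112 209 311 136] ['z18:100.4', 'z64:100.4', 'z91:100.4']
[ 97 208  19 236] ['z18:100.4', 'z64:100.4', 'z91:100.4']
[421 304 584 396] ['z18:48.8', 'z64:48.8', 'z91:48.8']
[371 116 424 294] ['z18:10.4', 'z64:10.4', 'z91:10.4']
[188 320 234 294] ['z18:112.5', 'z64:112.5', 'z91:112.5']
[ 53 398  89 375] ['z18:114.9', 'z64:114.9', 'z91:114.9']
[ 21 242  99 213] ['z18:100.4', 'z64:100.4', 'z91:100.4']
[ 14 230  91 201] ['z18:101.2', 'z64:101.2', 'z91:101.2']
[ 60 345   6 398] ['z18:123.3', 'z64:123.3', 'z91:123.3']
[ 51 282  22 242] ['z18:10.3', 'z64:10.3', 'z91:10.3']
[217 281  72 328] ['z18:100.6', 'z64:100.6', 'z91:100.6']
[225 153 299 126] ['z18:100.4', 'z64:100.4', 'z91:100.4']
[105 195 224 152] ['z18:100.3', 'z64:100.3', 'z91:100.3']
[519 310 638 275] ['z18:101.4', 'z64:101.4', 'z91:101.4']
[638 279 522 313] ['z18:101.5', 'z64:101.5', 'z91:101.5']
[530 363 519 312] ['z18:11.4', 'z64:11.4', 'z91:11.4']
[298 124 360 101] ['z18:100.5', 'z64:100.5', 'z91:100.5']
[354 216 258 247] ['z18:100.6', 'z64:100.6', 'z91:100.6']
[638 292 528 334] ['z18:108.5', 'z64:108.5', 'z91:108.5']
[528 331 597 305] ['z18:108.4', 'z64:108.4', 'z91:108.4']
[356 177 357 233] ['z18:174.3', 'z64:174.3', 'z91:174.3']
[315 289 315 247] ['z18:170.1', 'z64:170.1', 'z91:170.1']
[115 221  84 171] ['z18:10.8', 'z64:10.8', 'z91:10.8']
[322 247 322 289] ['z18:171.4', 'z64:171.4', 'z91:171.4']
[ 83 319 219 274] ['z18:100.5', 'z64:100.5', 'z91:100.5']
[352 209 262 239] ['z18:100.5', 'z64:100.5', 'z91:100.5']
[ 42 199  12 153] ['z18:9.0', 'z64:9.0', 'z91:9.0']
```

View pics/w6.png

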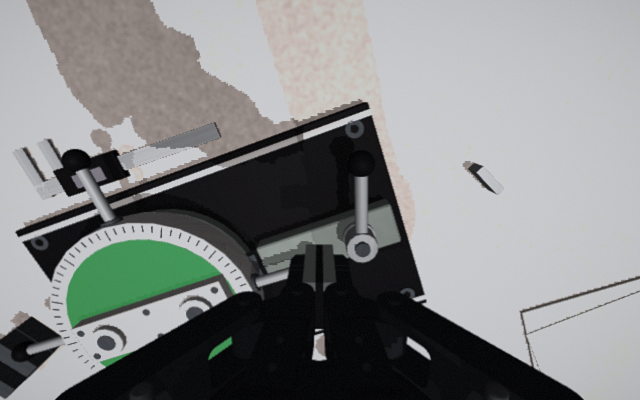

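The wrist view shows the clamp knob at (361,164), the hub at (361,245), and the arm between them. The area left of the arm is free for the finger.

```bash
python3 - <<'E'
from h import *
T=np.load("pics/w6T.npy")
k=wray(T,[(361,164)],62)[0]; p=wray(T,[(361,244)],73)[0]; print(k,p,np.linalg.norm((k-p)[:2]),np.degrees(np.arctan2(*(k-p)[1::-1])))
E
```

```text
[476.71641557 174.00693748  62.        ] [547.11318372 164.07360783  73.        ] 71.09413480860874 171.96830931077713
```

Emit:
step_arm(
  targets=[
    [0,[0.028,0.025,-0.14],[0,0,0]],
    [0,[0.028,0.025,-0.29],[0,0,0]],
    [0,[0.028,0.025,-0.4],[0,0,0]],
    [0,[0.028,0.025,-0.455],[0,0,0.03]],
    [0,[0.028,0.025,-0.455],[0,0,0.03]],
  ],
)

```text
time_s: 9.75
eef_pos: [503.9, 136.1, 118.8]
ee_rot: [-3.14, -0.006, 2.993]
contact_force: [-0.1, -0.8, -0.2]
grip_width: -0.0
grip_force: 0.0
```

```bash
python3 -c "
from arc import arc
from h import sensors
p=sensors.read_state()['eef_pos'];print(p)
arc((505,140),[[-3,-4,-4,-5,-5],[-5]*5,[-5,-5,-5,-5,-4],[-3]*5],C=(551.,164.))" | sed 's/np.float64(\([-0-9.]*\))/\1/g'
```

```text
[503.88871816 136.07698539 118.76787688]
R 51.884487084291386 -152.4471884232822
[[0, [-0.004, 0.008, 0], [0, 0, -0.067]], [0, [-0.009, 0.019, 0], [0, 0, -0.156]], [0, [-0.012, 0.031, 0], [0, 0, -0.244]], [0, [-0.016, 0.045, 0], [0, 0, -0.356]], [0, [-0.018, 0.06, 0], [0, 0, -0.467]]]
[[0, [-0.001, 0.015, 0], [0, 0, -0.111]], [0, [-0.001, 0.03, 0], [0, 0, -0.222]], [0, [0.001, 0.045, 0], [0, 0, -0.333]], [0, [0.004, 0.06, 0], [0, 0, -0.444]], [0, [0.008, 0.074, 0], [0, 0, -0.556]]]
[[0, [0.005, 0.014, 0], [0, 0, -0.111]], [0, [0.012, 0.028, 0], [0, 0, -0.222]], [0, [0.02, 0.041, 0], [0, 0, -0.333]], [0, [0.029, 0.053, 0], [0, 0, -0.444]], [0, [0.036, 0.062, 0], [0, 0, -0.533]]]
[[0, [0.006, 0.007, 0], [0, 0, -0.067]], [0, [0.013, 0.013, 0], [0, 0, -0.133]], [0, [0.02, 0.019, 0], [0, 0, -0.2]], [0, [0.027, 0.024, 0], [0, 0, -0.267]], [0, [0.035, 0.029, 0], [0, 0, -0.333]]]
```

Emit:
step_arm(
  targets=[
    [0,[-0.004,0.008,0],[0,0,0]],
    [0,[-0.009,0.019,0],[0,0,0]],
    [0,[-0.012,0.031,0],[0,0,0]],
    [0,[-0.016,0.045,0],[0,0,-0.06]],
    [0,[-0.018,0.06,0],[0,0,-0.17]],
  ],
)

```text
time_s: 10.25
eef_pos: [501.7, 154.9, 122.8]
ee_rot: [-3.14, 0.003, 2.858]
contact_force: [-0.5, -4.1, 1.9]
grip_width: 0.2
grip_force: 1.9
```

Emit:
step_arm(
  targets=[
    [0,[-0.001,0.015,0],[0,0,-0.111]],
    [0,[-0.001,0.03,0],[0,0,-0.222]],
    [0,[0.001,0.045,0],[0,0,-0.333]],
    [0,[0.004,0.06,0],[0,0,-0.444]],
    [0,[0.008,0.074,0],[0,0,-0.556]],
  ],
)

```text
time_s: 10.75
eef_pos: [502.9, 177.4, 122.6]
ee_rot: [-3.14, 0.001, 2.421]
contact_force: [-3.5, -3.5, 3.2]
grip_width: 0.1
grip_force: 2.0
```

Emit:
step_arm(
  targets=[
    [0,[0.005,0.014,0],[0,0,-0.111]],
    [0,[0.012,0.028,0],[0,0,-0.222]],
    [0,[0.02,0.041,0],[0,0,-0.333]],
    [0,[0.029,0.053,0],[0,0,-0.444]],
    [0,[0.036,0.062,0],[0,0,-0.533]],
  ],
)

```text
time_s: 11.25
eef_pos: [513.0, 196.4, 122.3]
ee_rot: [-3.14, -0.0, 2.004]
contact_force: [-4.2, -0.7, 3.3]
grip_width: 0.1
grip_force: 2.3
```

```bash
python3 - <<'E'
from h import *
s=sensors.read_state();print(s["time_s"],np.round(s["eef_pos"],1),np.round(s["ee_rot"],3),np.round(s["contact_force"],1))
T=wpose();im,d=snapshot("wrist");cv2.imwrite("pics/w7.png",im[:,:,::-1]);np.save("pics/w7T.npy",T)
segs(im,lambda l,z:wray(T,l,z),30,box=(300,0,460,320))
E
```

```text
11.25 [513.  196.4 122.3] [-3.14  -0.     2.004] [-4.2 -0.7  3.3]
[380 224 539 263] ['z18:10.5', 'z64:10.5', 'z91:10.5']
[397  83 457  68] ['z18:37.9', 'z64:37.9', 'z91:37.9']
[322 246 322 289] ['z18:115.6', 'z64:115.6', 'z91:115.6']
[315 289 316 246] ['z18:114.1', 'z64:114.1', 'z91:114.1']
[305 246 302 281] ['z18:109.1', 'z64:109.1', 'z91:109.1']
[349 237 350 267] ['z18:118.8', 'z64:118.8', 'z91:118.8']
[410 271 373 262] ['z18:9.9', 'z64:9.9', 'z91:9.9']
[336 281 332 246] ['z18:121.1', 'z64:121.1', 'z91:121.1']
[404 256 374 249] ['z18:10.1', 'z64:10.1', 'z91:10.1']
[458  51 395  66] ['z18:37.5', 'z64:37.5', 'z91:37.5']
[410  60 441  53] ['z18:37.6', 'z64:37.6', 'z91:37.6']
```

View pics/w7.png

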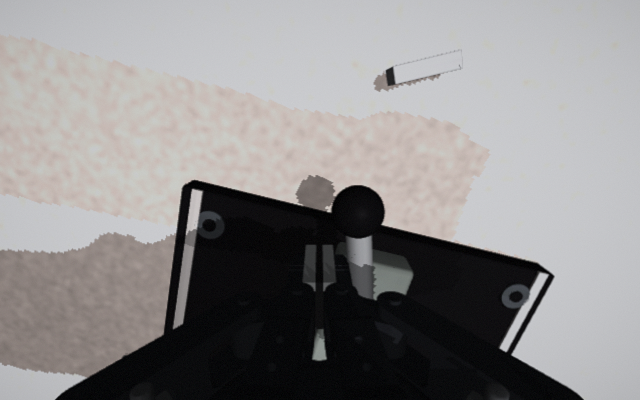

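The finger is pushing the lever beside its knob at (357,211). The lever is at about 117°, and the stop should be near 104°. I'll continue.

Emit:
step_arm(
  targets=[
    [0,[0.006,0.007,0],[0,0,-0.067]],
    [0,[0.013,0.013,0],[0,0,-0.133]],
    [0,[0.02,0.019,0],[0,0,-0.2]],
    [0,[0.025,0.023,0],[0,0,-0.25]],
  ],
)

```text
time_s: 11.7
eef_pos: [520.4, 203.5, 122.1]
ee_rot: [-3.14, -0.001, 1.81]
contact_force: [-5.5, -0.1, 4.2]
grip_width: 0.1
grip_force: 2.5
```

Emit:
step_arm(
  targets=[
    [0,[0.006,0.003,0],[0,0,-0.03]],
    [0,[0.011,0.006,0],[0,0,-0.06]],
  ],
)

```text
time_s: 11.9
eef_pos: [523.0, 205.2, 122.0]
ee_rot: [-3.138, -0.001, 1.764]
contact_force: [-9.6, -1.7, 7.0]
grip_width: -0.4
grip_force: 4.6
```

Force is rising, as it would near the stop. I'll nudge a little further.

Emit:
step_arm(
  targets=[
    [0,[0.005,0.002,0],[0,0,0]],
    [0,[0.01,0.003,0],[0,0,0]],
    [0,[0.01,0.003,0],[0,0,0]],
  ],
)

```text
time_s: 12.2
eef_pos: [523.5, 205.2, 121.5]
ee_rot: [-3.133, 0.0, 1.765]
contact_force: [-12.6, -3.1, 9.1]
grip_width: 0.1
grip_force: 6.4
```

```bash
python3 - <<'E'
from h import *
s=sensors.read_state();print(s["time_s"],np.round(s["eef_pos"],1),np.round(s["contact_force"],1))
T=wpose();im,d=snapshot("wrist")
segs(im,lambda l,z:wray(T,l,z),30,box=(335,150,400,320))
for q in models.place_of("clamp_knob","wrist")[:1]: 
    k=wray(T,q["uv"],62)[0][:2]-(551,164);print(q,k,np.hypot(*k),np.degrees(np.arctan2(k[1],k[0])))
E
```

```text
12.2 [523.5 205.2 121.5] [-12.6  -3.1   9.1]
[370 268 371 237] ['z18:102.7', 'z64:102.7', 'z91:102.7']
[348 237 350 274] ['z18:105.8', 'z64:105.8', 'z91:105.8']
{'uv': [357.2, 211.6], 'conf': 0.59} [-16.95326503  76.51040456] 78.36616107039329 102.49380187299677
```

The finger stalled as force rose, and the lever reads about 103–104°, so it's at the stop. I'll back off, lift clear and verify.

Emit:
step_arm(
  targets=[
    [0,[-0.03,-0.005,0],[0,0,0]],
    [0,[-0.06,-0.01,0],[0,0,0]],
    [0,[-0.06,-0.01,0.13],[0,0,0]],
    [0,[-0.06,-0.01,0.28],[0,0,0]],
    [0,[-0.06,-0.01,0.45],[0,0,0]],
  ],
)

```text
time_s: 12.8
eef_pos: [509.2, 202.6, 256.6]
ee_rot: [-3.141, 0.0, 1.764]
contact_force: [1.6, 0.9, 0.1]
grip_width: -0.3
grip_force: 0.0
```

Emit:
step_arm(
  targets=[
    [0,[-0.13,-0.1,0.03],[0,0,0.12]],
    [0,[-0.26,-0.2,0.06],[0,0,0.12]],
    [0,[-0.38,-0.3,0.1],[0,0,0]],
    [0,[-0.4,-0.42,0.12],[0,0,0]],
    [0,[-0.4,-0.5,0.13],[0,0,0]],
  ],
)

```text
time_s: 13.3
eef_pos: [388.7, 51.5, 295.8]
ee_rot: [3.138, 0.001, 1.763]
contact_force: [1.1, -1.1, -0.5]
grip_width: -0.3
grip_force: 0.0
```

```bash
python3 - <<'E'
from h import *
s=sensors.read_state();print(s["time_s"],np.round(s["eef_pos"],1),np.round(s["contact_force"],1))
im,d=snapshot("top");a=im[100:310,190:450,::-1];cv2.imwrite("pics/top8.png",cv2.resize(a,None,fx=2.8,fy=2.8,interpolation=2))
segs(im,lambda l,z:ray("top",l,z),24,box=(230,140,400,260))
T=wpose();im,d=snapshot("wrist");cv2.imwrite("pics/w8.png",im[:,:,::-1])
segs(im,lambda l,z:wray(T,l,z),24,box=(100,0,500,300))
E
```

```text
13.3 [388.7  51.5 295.8] [ 1.1 -1.1 -0.5]
[374 153 381 186] ['z18:9.9', 'z64:9.9', 'z91:9.9']
[382 191 391 230] ['z18:11.5', 'z64:11.5', 'z91:11.5']
[370 247 347 252] ['z18:100.7', 'z64:100.7', 'z91:100.7']
[348 162 373 158] ['z18:100.1', 'z64:100.1', 'z91:100.1']
[388 224 348 231] ['z18:100.4', 'z64:100.4', 'z91:100.4']
[249 181 314 169] ['z18:100.4', 'z64:100.4', 'z91:100.4']
[253 212 249 182] ['z18:9.9', 'z64:9.9', 'z91:9.9']
[348 234 388 226] ['z18:100.5', 'z64:100.5', 'z91:100.5']
[390 230 348 237] ['z18:99.8', 'z64:99.8', 'z91:99.8']
[248 176 332 160] ['z18:100.4', 'z64:100.4', 'z91:100.4']
[338 159 373 153] ['z18:100.6', 'z64:100.6', 'z91:100.6']
[284 200 256 206] ['z18:101.1', 'z64:101.1', 'z91:101.1']
[245 264 247 236] ['z18:177.8', 'z64:177.8', 'z91:177.8']
[259 219 303 211] ['z18:100.7', 'z64:100.7', 'z91:100.7']
[314 166 249 178] ['z18:100.4', 'z64:100.4', 'z91:100.4']
[314 206 363 197] ['z18:100.2', 'z64:100.2', 'z91:100.2']
[265 226 263 266] ['z18:177.4', 'z64:177.4', 'z91:177.4']
[250 234 248 264] ['z18:177.5', 'z64:177.5', 'z91:177.5']
[298 263 299 227] ['z18:178.0', 
[... 1005 characters left out ...]
.5', 'z64:12.5', 'z91:12.5']
[424 259 444 243] ['z18:56.9', 'z64:56.9', 'z91:56.9']
[485  55 463 193] ['z18:100.4', 'z64:100.4', 'z91:100.4']
[130 233 168 237] ['z18:4.2', 'z64:4.2', 'z91:4.2']
[322 247 322 289] ['z18:101.6', 'z64:101.6', 'z91:101.6']
[505 162 494 209] ['z18:98.1', 'z64:98.1', 'z91:98.1']
[343 188 339 251] ['z18:99.1', 'z64:99.1', 'z91:99.1']
[304 257 302 282] ['z18:94.9', 'z64:94.9', 'z91:94.9']
[315 279 316 247] ['z18:99.7', 'z64:99.7', 'z91:99.7']
[336 282 333 257] ['z18:107.0', 'z64:107.0', 'z91:107.0']
[463 203 435 212] ['z18:28.6', 'z64:28.6', 'z91:28.6']
[380  48 375 129] ['z18:100.5', 'z64:100.5', 'z91:100.5']
[475  58 455 189] ['z18:100.5', 'z64:100.5', 'z91:100.5']
```

View pics/top8.png

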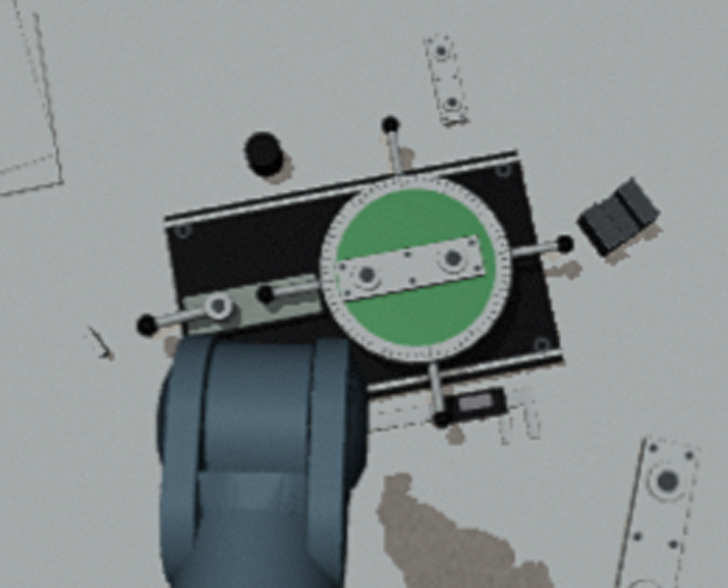

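View pics/w8.png

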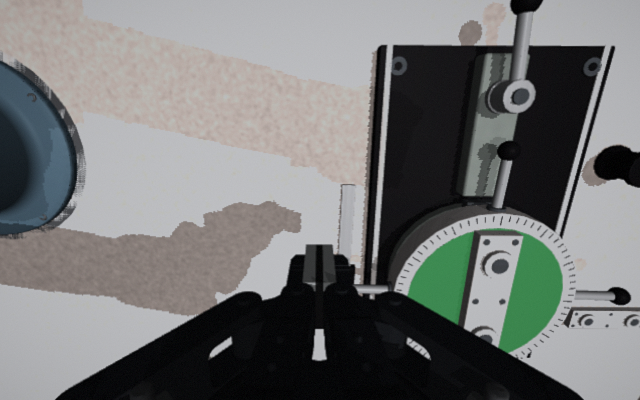

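Both views show the workpiece parallel to the plate at 100.5°, the lever pointing away from the table, and the bystanders in place. I'll check the lever angle more closely before handing in.

```bash
python3 - <<'E'
from h import *
T=wpose();im=cv2.imread("pics/w8.png")[:,:,::-1].copy()
segs(im,lambda l,z:wray(T,l,z),15,box=(490,0,560,110))
big=cv2.resize(im[0:130,440:620],None,fx=4,fy=4,interpolation=2)[:,:,::-1];cv2.imwrite("pics/w8c.png",big)
for cam in("top","scene"):
    snapshot(cam)
    P=[ray(cam,models.place_of(k,cam)[0]["uv"],62)[0][:2] for k in("clamp_knob","clamp_pivot")]
    e=P[0]-P[1];print(cam,P,np.hypot(*e),np.degrees(np.arctan2(e[1],e[0])))
E
```

```text
[543   0 533  13] ['z18:68.6', 'z64:68.6', 'z91:68.6']
[533  11 517  12] ['z18:15.7', 'z64:15.7', 'z91:15.7']
[513  43 516  16] ['z18:104.1', 'z64:104.1', 'z91:104.1']
[516 114 532 105] ['z18:42.4', 'z64:42.4', 'z91:42.4']
[516  77 502  93] ['z18:63.5', 'z64:63.5', 'z91:63.5']
[525  78 529  45] ['z18:106.2', 'z64:106.2', 'z91:106.2']
[512  53 489  53] ['z18:11.2', 'z64:11.2', 'z91:11.2']
[508  78 511  54] ['z18:103.8', 'z64:103.8', 'z91:103.8']
[523  14 514  80] ['z18:103.7', 'z64:103.7', 'z91:103.7']
[533  14 529  42] ['z18:104.0', 'z64:104.0', 'z91:104.0']
top [array([726.10105012, -23.33453856]), array([558.76166529, 163.91023098])] 251.12362182213766 -48.213056002766066
scene [array([529.48739769, 248.62953606]), array([551.31065359, 164.16458336])] 87.2386538892396 104.48673225559196
```

View pics/w8c.png

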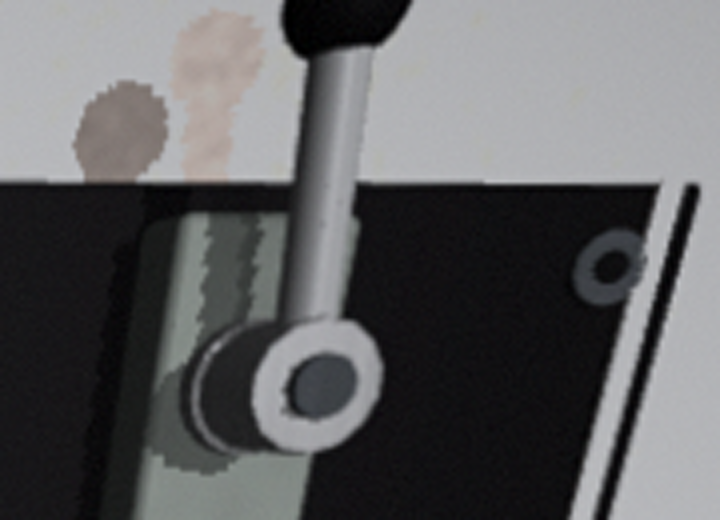

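The crop shows the arm from the hub at (320,385) up past the plate edge. Rod edges read about 104°, and the stop should be at 104.5°, so the lever is locked. Handing in.

```bash
python3 -c "
from cell import env
print(env.close_job())"
```

```text
the job is handed in; nothing more can be done
None
```

The job is handed in: the workpiece lies parallel to the base plate's long sides (100.5° against 100.4° measured), the clamp lever is at its stop, the workpiece and bystanders were not touched, and it took about 14 s.

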